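# Bolt the test form's sled to its latch plate

### The job

Lock the sled with the cream test form for the next run: press the yellow spring catch down with one fingertip and, keeping it held down all the way, push the red tab with the other finger so that the steel bolt slides fully home into its keeper on the sled. Then let go of both, so that the catch springs right back up and locks the bolt. Nothing needs gripping: leave the weight, jar, tools and other things lying around where they are.

Things in the scene. Friction and masses are not known exactly. Their poses are not given: they have to be found in the camera images.
- fixture: Fixed latch unit and sled, one piece. Origin at table height under the catch's tooth, z up; offsets given below in mm are in this frame. Aluminium latch plate: x -75 to 75, y -103 to 113, top at 8 mm. On it, both lying along y: a yellow catch (-x half) and a steel bolt with a red tab (+x half). The bolt goes home towards -y.
- keeper (a point): Mouth of the steel keeper that the bolt enters (x 28, y -115, z 27; keeper top at 45 mm). It stands on the sled's white slab, x -105 to 135, y -350 to -110 mm, 18 mm thick.
- form (a point): Top centre of the cream test form's torso on the sled (x 0, y -260, z 185; radius 74 mm); its two thighs point to +x. Part of the fixture; an obstacle only.
- rack (a point): Fixed point over the catch's tooth, level with the bolt's top (x 9, y 0, z 33). The bolt has a dark rack along its edge, x 3 to 15. Two steel straps cross the bolt at y -70 and 62, tops at 37 mm; the black spring housing under the yellow pad has its top at 34 mm. All of it stays below a fingertip that presses the catch.
- catch (a joint): How far the spring catch is pressed, m: 0 = up (locking), 0.012 = down on its stop. Spring force 2.5 N when up, 6.7 N fully down. The bolt is free only while it is down more than 0.007 (press to about 0.010). Let up on the way, it springs into a rack notch (one every 15 mm of bolt travel) and blocks the bolt; let go with the bolt at either end, it springs fully up.
- catch_top (a point): Centre of the top face of the yellow catch pad, moving with it (x -28, y 15; z 56 mm when up, 44 mm fully down). The pad is flat, 30 mm wide (x) by 120 mm long (y, -45 to 75) and goes straight down wherever it is pressed; a fingertip can slide along it while pressing.
- bolt (a joint): Travel of the bolt, m: 0 = drawn back (the start, within 0.001; play of 0.0025 when locked), 0.045 = fully home, on its stop. Grows towards the fixture's -y. No spring; friction about 2.5 N.
- tab_face (a point): Point on the face of the red tab to be pushed (it looks to the fixture's +y), 12 mm below the tab's top, on its middle line; moves with the bolt (x 28, y 25, z 60 with the bolt at 0). Push it towards -y.
- tab_top (a point): Centre of the top of the upright red tab on the bolt: 30 mm wide (x 13 to 43), 10 mm thick (y), top at z 72. Moves with the bolt. Pad and tab are 26 mm apart edge to edge, 56 mm between middle lines: with the fingers spread along the fixture's x, centred on x 0 and about half open, one tip is over the pad and the other finger behind the tab.
- weight: Brass test weight, 48 mm across, 68 mm high with knob, about 0.5 kg. Bystander, loose, standing on the table; must not be lifted or pushed away. Origin: centre of its underside.
- jar: Sample jar with blue cap, 60 mm across, 85 mm high. Bystander, loose, standing on the table; must not be lifted or pushed away. Origin: centre of its underside.
- beaker: Clear plastic beaker, 68 mm across, 85 mm high. Bystander, loose, standing on the table; must not be lifted or pushed away. Origin: centre of its underside.
- tape: Roll of white tape, 90 mm across, 25 mm high. Bystander, loose, standing on the table; must not be lifted or pushed away. Origin: centre of its underside.
- driver: Screwdriver with orange handle, 180 mm long, lying. Bystander, loose, standing on the table; must not be lifted or pushed away. Origin: centre of its underside.
- pin: Steel locating pin standing upright, 12 mm thick with 22 mm head, 50 mm high. Bystander, loose, standing on the table; must not be lifted or pushed away. Origin: centre of its underside.
- gauge: Blue gauge block, 35 x 60 x 20 mm. Bystander, loose, standing on the table; must not be lifted or pushed away. Origin: centre of its underside.

How it is judged:
By the outcome, as a careful person would: the job done as asked, in the order asked, and still so for the second after the job is handed in, with the robot touching nothing.
It also fails if it takes over 38 s, if anything falls off the work surface, if the arm or the gripper's body presses on something with over 40 N, if the wrist force passes 120 N, or if a joint passes its speed limit or range.

### The arm

A 6-joint arm with a two-finger parallel gripper is mounted at the origin on the work surface. World frame = base frame: x ahead of the robot, y to its left, z up, the work surface at z = 0. Lengths are in mm, angles in rad, forces in N, time in s.
With the tool pointing down it reaches from about 275 to 750 mm from the base axis. Payload 10.2 kg.
Tool frame: the origin (TCP) lies at the very end of the fingers, on their centre line; the grasp point (between the pads) lies 19 mm behind it; z points along the fingers, y is the direction in which the jaws open and shut (so a half turn about z gives the same grasp; the last joint's range is limited). The gripper opens to 85 mm and grips with 20 to 120 N. Pads are 22 mm wide; open, the fingers measure 114 mm over their backs; the gripper's body (76 mm by 85 mm) begins 54 mm behind the grasp point. The pads swing forward as they close: fully open they stand 13 mm farther back than shut.
Start: joints at [-1.408, 0.313, 1.498, -0, 1.331, -0.223], TCP at [197.546, -486.423, 231.294] pointing down, gripper open.
Joint ranges: [-2.94, 2.94], [-0.97, 2.17], [0.19, 2.56], [-1.23, 4.37], [0.02, 3.11], [-2.88, 2.88]. Speed limits (rad/s): [2.39, 2.39, 3.01, 3.14, 3.14, 3.14].

### API

Orientations are given as a unit quaternion [w, x, y, z].
In Python, from rig import readout, cams, finish_job gives the robot as it stands. The module is installed in compiled form; this text tells all that it offers.
- The arm moves only by the tool carry_out, never from a script. Its argument "steps" is one flat list of numbers, 7 for each row, row after row: the shift along the tool's x, y, z in cm, then the turn, a rotation vector about the tool's x, y, z in units of 5 degrees (1.0 is 5 degrees), then the opening, from -1 (shut) to 1 (fully open), so that 0 is half open. In form: [x, y, z, ax, ay, az, hand, x, y, z, ax, ay, az, hand, ...]. A call has 1 to 20 rows; each row shifts and turns the commanded pose from where the row before left it, along the tool's axes as they then stand; what a row does not reach is not made up. A row lasts 1/12 s, in which the tool goes at most 41.7 mm and 7.16 degrees, less where a joint would pass 70% of its speed; a pose out of reach is approached as far as the arm can. A call with a gripper value outside its range is refused whole. The fingers move at their own pace and stop on an object; "grip_force" is the grip in N (left out, the last holds). Time passes only in rows, so rows that do not move let the fingers close. It gives the time, the measured TCP pose, the force and the opening at its end, in the units of the state.
- readout.sense(): the state, without advancing time (a new reading comes with each control period).
- cams.capture(name): name is "scene" or "top"; returns the picture (384x512x3 uint8, red, green, blue); there is no depth.
- cams.calibration(name): a dict with "fx", "fy", "cx", "cy" (pixels), "R" (3x3) and "t" (3): a world point X has camera coordinates R X + t. Camera axes: x right, y down, z forward; pixel columns grow to the right and rows downward; lengths in mm; the calibration is good to about 2 mm. A picture is of the moment at which its call begins. calibration takes no time and is no camera call.
- finish_job(): hands the job in, once; it reports no verdict.
The state is a dict: "time_s": time; "joints": joint angles; "dq": joint speeds; "tau": joint torques, N m; "eef_pos": TCP position; "ee_rot": TCP orientation; "force": force on the tool from outside, world axes, zero at the start; "wrist_torque": the same for the moment, N m; "grip_width": opening from 0.0 (shut) to 1.0 (fully open).
Only numpy, scipy, OpenCV 4.12 (cv2) and the standard library are available. Lean on these libraries where they do the work, as an engineer would, in place of code of your own. Each camera call takes 0.05 s, during which the arm holds its last target.

## Working session

There is one attempt and no reset: what is moved stays moved. The work goes in short steps, Python scripts to look and compute and a tool call to move; the robot and the scene stay as the last step left them, time stands still between calls to the robot, and variables do not carry over. Pictures are saved under pics/ and viewed, and the job is handed in when it is done.

Besides the shell and the picture viewer there is one more tool, called after ">>>" by a JSON object that holds its "api" and its "payload", one argument or row to a line. carry_out: Moves the arm, as the interface text tells. Its arguments: {"type":"object","properties":{"steps":{"type":"array","items":{"type":"number"}},"grip_force":{"type":"number"}},"required":["steps"]}

```bash
mkdir -p pics
python3 - <<'E'
from rig import readout,cams
import cv2,numpy as np
for n in("scene","top"):
    im=cams.capture(n); cv2.imwrite(f"pics/{n}0.png",cv2.resize(im[:,:,::-1],(800,600),interpolation=cv2.INTER_CUBIC))
    cv2.imwrite(f"pics/{n}0raw.png",im[:,:,::-1])
    print(n,cams.calibration(n))
s=readout.sense();print(s)
E
```

```text
scene {'fx': 374.180857934775, 'fy': 374.180857934775, 'cx': 258.4350743433052, 'cy': 188.28898514037027, 'R': array([[ 3.02562671e-02,  9.99542036e-01, -5.25291280e-04],
       [ 7.01157589e-01, -2.15986668e-02, -7.12679123e-01],
       [-7.12364087e-01,  2.11946979e-02, -7.01489980e-01]]), 't': array([ -98.44021785, -320.6953896 , 1368.45159708])}
top {'fx': 462.2406726704083, 'fy': 462.2406726704083, 'cx': 254.19158648043012, 'cy': 189.44045445958892, 'R': array([[-0.00213215, -0.99999572,  0.00200511],
       [-0.99449983,  0.00191046, -0.10472081],
       [ 0.10471653, -0.00221736, -0.99449964]]), 't': array([  76.50083583,  595.68507939, 1108.83181099])}
{'time_s': 0.1, 'joints': array([-1.40838990e+00,  3.13354494e-01,  1.49836264e+00,  1.58921608e-05,
        1.33104118e+00, -2.23375730e-01]), 'dq': array([ 0.0008523 , -0.00095943, -0.00359322,  0.00042603, -0.00109078,
       -0.000141  ]), 'tau': array([ 1.96703448e-03, -4.12899542e+01, -2.60141498e+01, -2.51945930e-04,
        3.02520195e-03, -1.85935806e-05]), 'eef_pos': array([ 197.51338832, -486.16925673,  230.81198002]), 'ee_rot': array([-5.82324467e-04,  9.81454322e-01,  1.91695264e-01,  2.54787381e-05]), 'force': array([-0.71017173,  0.55420264,  0.22342999]), 'wrist_torque': array([ 0.01206471, -0.0133951 , -0.04696461]), 'grip_width': 0.9994065549122024}
```

View pics/scene0.png

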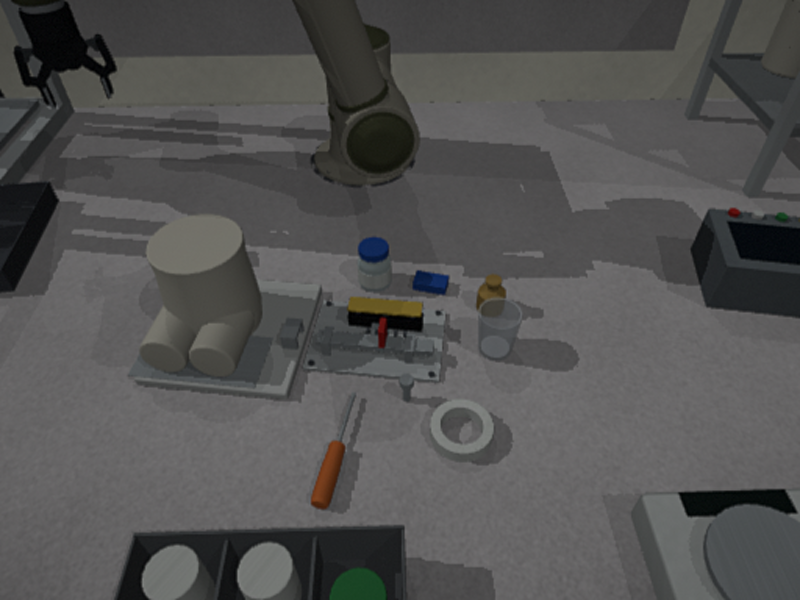

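View pics/top0.png

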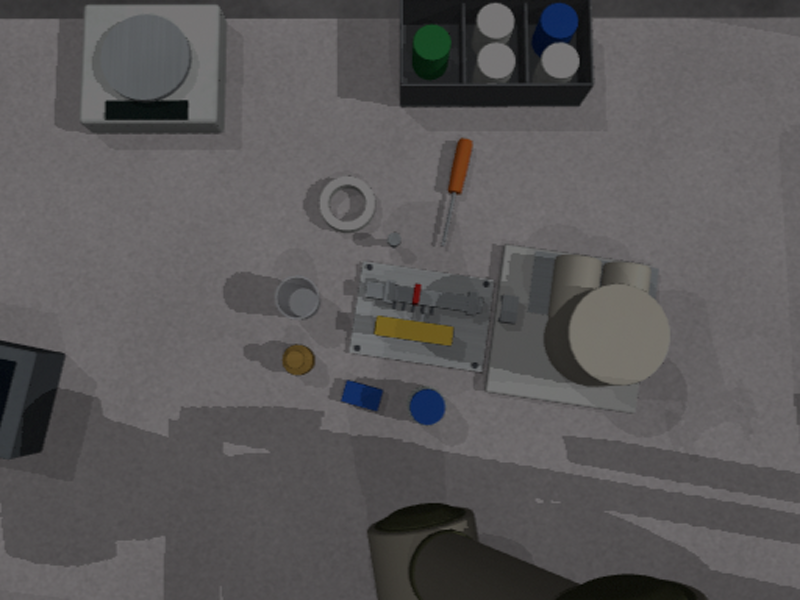

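The scene view shows the fixture at about (375,335) of the 800x600 picture. In the top view the pad is at (414,331), the red tab at (417,293), and the sled lies to the right (world -y). I'll zoom in to get exact features.

Run:
```python
import cv2,numpy as np
def crop(n,x0,y0,w,h,s,o):
    im=cv2.imread(n)[y0:y0+h,x0:x0+w]
    im=cv2.convertScaleAbs(im,alpha=1.5)
    cv2.imwrite(o,cv2.resize(im,None,fx=s,fy=s,interpolation=cv2.INTER_CUBIC))
crop("pics/top0raw.png",215,155,120,90,6,"pics/t1.png")
crop("pics/scene0raw.png",180,170,120,90,6,"pics/s1.png")
```

```text
(no output)
```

View pics/t1.png

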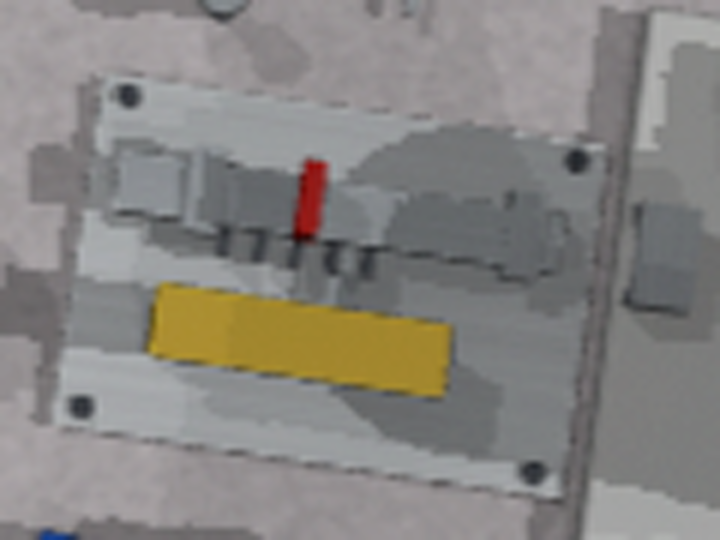

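View pics/s1.png

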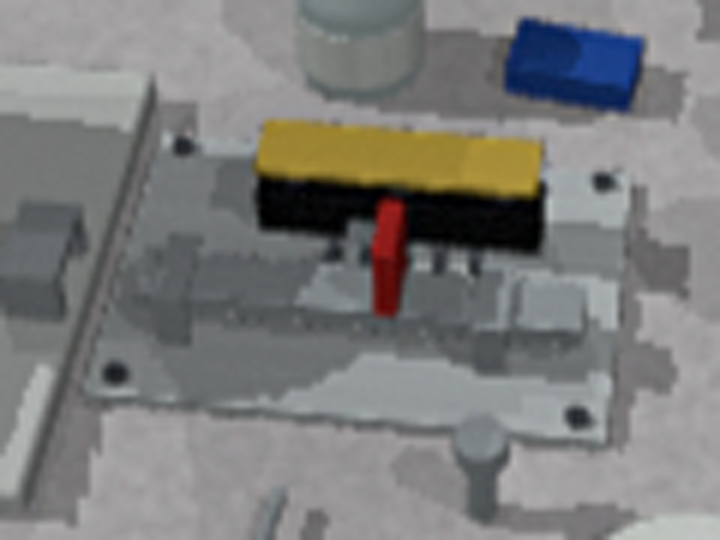

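In the top crop the pad corners are at (162,283), (452,323), (445,398) and (150,356). In the scene crop they are at (262,122), (543,142), (541,193) and (257,176), with the tab between them. I'll triangulate these and fit the pose.

```bash
cat > h.py <<'E'
import numpy as np,cv2
from rig import readout,cams
from scipy.optimize import least_squares
C={n:cams.calibration(n) for n in("scene","top")}
def proj(n,X):
    c=C[n];p=np.atleast_2d(X)@c["R"].T+c["t"]
    return np.c_[c["fx"]*p[:,0]/p[:,2]+c["cx"],c["fy"]*p[:,1]/p[:,2]+c["cy"]]
def tri(a,b):
    P=lambda n:np.diag([1,1,1])@np.array([[C[n]["fx"],0,C[n]["cx"]],[0,C[n]["fy"],C[n]["cy"]],[0,0,1]])@np.c_[C[n]["R"],C[n]["t"]]
    r=cv2.triangulatePoints(P("top"),P("scene"),np.array(a,float).reshape(-1,2).T,np.array(b,float).reshape(-1,2).T)
    return (r[:3]/r[3]).T
def w(p,F): # fixture->world
    x,y,z,a=p;c,s=np.cos(a),np.sin(a);F=np.atleast_2d(F)
    return np.c_[x+c*F[:,0]-s*F[:,1],y+s*F[:,0]+c*F[:,1],z+F[:,2]]
E
python3 - <<'E'
from h import *
F=np.array([[-13,75,56],[-13,-45,56],[-43,-45,56],[-43,75,56],[75,113,8],[75,-103,8],[-75,-103,8],[-75,113,8],[28,20,72]],float)
t=np.array([[162,283],[452,323],[445,398],[150,356],[100,75],[607,145],[563,497],[57,430],[313,199]])
s=np.array([[541,193],[257,176],[262,122],[543,142],[608,443],[90,400],[163,135],[630,172],[391,205]])
t=(t+.5)/6-.5+[215,155]; s=(s+.5)/6-.5+[180,170]
print(tri(t,s).round(1))
for use in("both","top","scene"):
    def f(p):
        W=w(p,F);r=[]
        if use!="scene":r.append(proj("top",W)-t)
        if use!="top":r.append(proj("scene",W)-s)
        return np.concatenate(r).ravel()
    def g(p): return np.r_[f(p), 0.05*p[2]]
    r=least_squares(g,[450,-50,0,-.1],loss="soft_l1")
    print(use,r.x.round(4),np.abs(r.fun).max().round(2)); 
    if use=="both": print(r.fun[:-1].reshape(-1,2).round(2)); print(w(r.x,[[0,0,0],[-28,15,56],[28,20,72],[28,25,60],[0,-260,185]]).round(1))
E
```

```text
[[563.7 107.3  54.3]
 [547.5 -10.   51.4]
 [517.3  -7.6  53.4]
 [534.4 111.1  54.6]
 [655.7 133.1   4.9]
 [625.7 -79.5   2.8]
 [477.8 -58.6   7.4]
 [506.2 151.8   5.8]
 [594.5  46.7  81.9]]
both [ 565.8526   31.6474   -2.5376 -119.5163] 4.11
[[-0.79  0.24]
 [ 0.25  0.21]
 [-0.15  0.08]
 [-0.49  0.41]
 [-0.07  0.07]
 [ 0.01 -0.31]
 [ 0.17  0.12]
 [-1.21 -0.29]
 [-0.94 -0.21]
 [-0.78  0.07]
 [-0.99 -0.73]
 [ 0.22 -0.09]
 [-0.11  0.06]
 [ 0.28 -0.23]
 [-1.46 -0.53]
 [-1.06  0.44]
 [ 0.08  0.25]
 [-0.01  4.11]]
[[ 565.9   31.6   -2.5]
 [ 540.1   50.3   53.5]
 [ 596.3   47.7   69.5]
 [ 597.    52.6   57.5]
 [ 530.6 -226.   182.5]]
top [ 566.4597   30.558    -9.6667 -119.517 ] 0.6
scene [561.0724  32.6202  -7.5524  -6.4173] 4.04
```

>>> {"api": "carry_out", "payload": {
  "steps": [0,0,-1,0,0,-1,0,0,0,-1,0,0,-1,0,0,0,-1,0,0,-1,0,0,0,0,0,0,-1,0,0,0,0,0,0,-1,0,0,0,0,0,0,-1,0,0,0,0,0,0,-1,0,0,0,0,0,0,-1,0,0,0,0,0,0,-1,0,0,0,0,0,0,-1,0,0,0,0,0,0,-1,0,0,0,0,0,0,-1,0,0,0,0,0,0,0,0]
}}

```text
time_s: 1.18
eef_pos: [197.5, -486.3, 261.0]
ee_rot: [-0.0, 0.753, 0.658, 0.0]
force: [0.3, 0.3, -1.1]
grip_width: 0.502
```

```bash
cat >> h.py <<'E'
from scipy.spatial.transform import Rotation as Ro
def rot(q): return Ro.from_quat([q[1],q[2],q[3],q[0]])
P0=None
def state():
    s=readout.sense();return s,s["eef_pos"],rot(s["ee_rot"])
E
python3 - <<'E'
from h import *
F=np.array([[-13,75,56],[-13,-45,56],[-43,-45,56],[-43,75,56],[75,113,8],[75,-103,8],[-75,-103,8],[-75,113,8],[28,20,72]],float)
t=np.array([[162,283],[452,323],[445,398],[150,356],[100,75],[607,145],[563,497],[57,430],[313,199]])
s=np.array([[541,193],[257,176],[262,122],[543,142],[608,443],[90,400],[163,135],[630,172],[391,205]])
t=(t+.5)/6-.5+[215,155]; s=(s+.5)/6-.5+[180,170]
def f(p): return np.concatenate([proj("top",w(p,F))-t,(proj("scene",w(p,F))-s)[:8]]).ravel()
for f_ in (f,lambda p:f([p[0],p[1],0,p[2]])):
    r=least_squares(f_,[565,32,0,-.135] if f_ is f else [565,32,-.135],loss="soft_l1");print(r.x.round(3),r.cost)
p=[r.x[0],r.x[1],0,r.x[2]];print(w(p,[28,20,72]),proj("scene",w(p,[[28,20,72],[28,15,72],[28,25,72],[43,20,72],[43,20,33]]))*6-np.array([180,170])*6+2.5)
s_,e,R=state();print(e,R.as_matrix().round(4),s_["force"],s_["grip_width"])
q=w(p,[0,44,150])[0]; print("target",q,"tool shift cm",R.inv().apply(q-e)/10)
E
```

```text
[ 5.65893e+02  3.16310e+01 -3.06500e+00 -1.36000e-01] 4.065024838115304
[ 5.66518e+02  3.16820e+01 -1.37000e-01] 5.951024859564289
[[596.98128537  47.68156764  72.        ]] [[390.82240295 226.63724616]
 [378.37290138 225.6581406 ]
 [403.28250102 227.61718509]
 [385.78286089 254.61661194]
 [388.4575851  318.87918787]]
[ 197.5219513  -486.28555896  260.98429891] [[ 1.343e-01  9.909e-01 -1.000e-04]
 [ 9.909e-01 -1.343e-01  7.000e-04]
 [ 7.000e-04 -2.000e-04 -1.000e+00]] [ 0.26904938  0.29027208 -1.09928213] 0.501580408060124
target [572.51131005  75.27178888 150.        ] tool shift cm [60.67676376 29.61677807 11.13502056]
```

>>> {"api": "carry_out", "payload": {
  "steps": [2.5,1.2,0,0,0,0,0,2.5,1.2,0,0,0,0,0,2.5,1.2,0,0,0,0,0,2.5,1.2,0,0,0,0,0,2.5,1.2,0,0,0,0,0,2.5,1.2,0,0,0,0,0,2.5,1.2,0,0,0,0,0,2.5,1.2,0,0,0,0,0,2.5,1.2,0,0,0,0,0,2.5,1.2,0,0,0,0,0,2.5,1.2,0,0,0,0,0,2.5,1.2,0,0,0,0,0,2.5,1.2,0,0,0,0,0,2.5,1.2,0,0,0,0,0,2.5,1.2,0,0,0,0,0,2.5,1.2,0,0,0,0,0,2.5,1.2,0,0,0,0,0,2.5,1.2,0,0,0,0,0,2.5,1.2,0,0,0,0,0,2.5,1.2,0,0,0,0,0]
}}

```text
time_s: 2.85
eef_pos: [504.5, -22.8, 261.1]
ee_rot: [-0.0, 0.755, 0.656, -0.0]
force: [0.5, 0.3, -0.3]
grip_width: 0.498
```

```bash
cat >> h.py <<'E'
P=[566.3,31.7,0,-0.1365]
def to(F):
    s,e,R=state();return R.inv().apply(w(P,F)[0]-e)/10
def infix():
    s,e,R=state();c,sn=np.cos(P[3]),np.sin(P[3]);d=e-np.array([P[0],P[1],0])
    return np.array([c*d[0]+sn*d[1],-sn*d[0]+c*d[1],d[2]]).round(1),s["force"].round(2),round(s["grip_width"],3),s["time_s"]
E
python3 -c "
from h import *
print(infix(),to([0,44,110]))"
```

```text
(array([-53.9, -62.4, 261.1]), array([ 0.55,  0.31, -0.34]), 0.498, 2.85) [10.6587175   5.34671923 15.11156429]
```

>>> {"api": "carry_out", "payload": {
  "steps": [2,1,0,0,0,0,0,2,1,0,0,0,0,0,2,1,0,0,0,0,0,2,1,0,0,0,0,0,2,1,0,0,0,0,0,0.65,0.35,2,0,0,0,0,0,0,3,0,0,0,0,0,0,3,0,0,0,0,0,0,3,0,0,0,0,0,0,2,0,0,0,0,0,0,1.5,0,0,0,0,0,0,0.5,0,0,0,0,0,0,0,0,0,0,0]
}}

```text
time_s: 3.93
eef_pos: [571.0, 74.0, 110.2]
ee_rot: [-0.001, 0.755, 0.656, -0.001]
force: [-0.2, -0.2, 0.1]
grip_width: 0.501
```

```bash
cat > look.py <<'E'
import sys
from h import *
k=sys.argv[1]
def crop(n,x0,y0,w_,h_,s):
    im=cams.capture(n)[y0:y0+h_,x0:x0+w_,::-1]
    return cv2.resize(cv2.convertScaleAbs(im,alpha=1.5),None,fx=s,fy=s,interpolation=cv2.INTER_CUBIC)
a=crop("top",235,155,80,90,5);b=crop("scene",200,150,80,90,5)
cv2.imwrite(f"pics/{k}.png",np.hstack([a,b]))
print(infix(),to([0,44,60]))
E
python3 look.py a1
```

```text
(array([-1.000e-01,  4.270e+01,  1.122e+02]), array([-0.82, -0.47, -0.73]), 0.501, 4.0333) [ 1.33083993e-01 -5.34316748e-05  5.22178244e+00]
```

View pics/a1.png

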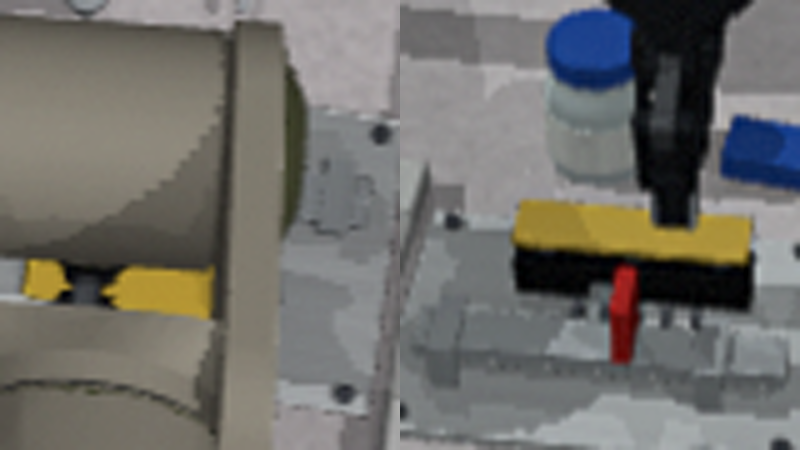

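The top view is hidden by the arm. The scene view shows the near finger's tip at (678,225), behind (+y of) the red tab at (625,270). I'll descend towards the pad.

>>> {"api": "carry_out", "payload": {
  "steps": [0.1,0,1,0,0,0,0,0.1,0,1,0,0,0,0,0,0,1,0,0,0,0,0,0,1,0,0,0,0,0,0,0.5,0,0,0,0,0,0,0,0,0,0,0,0,0,0,0,0,0,0]
}}

```text
time_s: 4.62
eef_pos: [571.8, 76.0, 66.1]
ee_rot: [-0.0, 0.754, 0.657, -0.0]
force: [0.7, 0.4, 0.2]
grip_width: 0.5
```

```bash
python3 look.py a2; python3 -c "
from h import *
print(proj('scene',w(P,[[28,44,66],[28,44,72],[36,44,66]])))"
```

```text
(array([-0.2, 44.6, 66.7]), array([ 0.55, -0.75, -0.36]), 0.504, 4.7167) [-0.06406154  0.0224364   0.67264238]
[[254.7307756  209.76433315]
 [254.71197505 208.07195631]
 [254.35076511 212.24579648]]
```

View pics/a2.png

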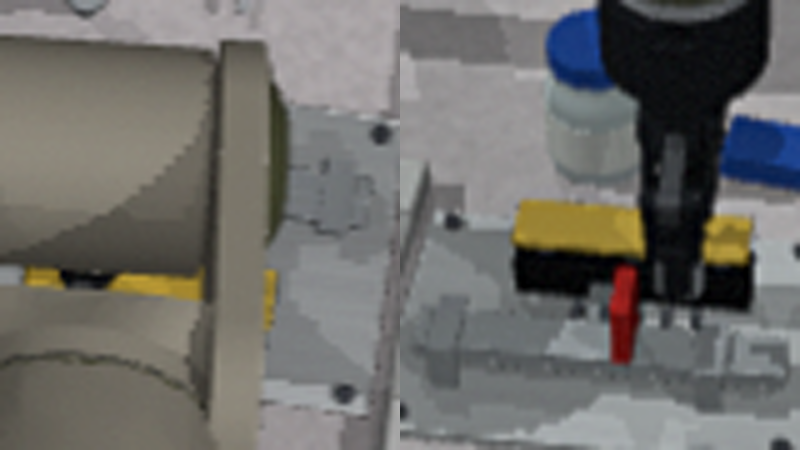

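The near finger is behind the tab. Its tip is at (680,298), so the gap to the tab is clear. Now I'll go down to contact in small steps.

>>> {"api": "carry_out", "payload": {
  "steps": [0,0,0.3,0,0,0,0,0,0,0.3,0,0,0,0,0,0,0.3,0,0,0,0,0,0,0,0,0,0,0,0,0,0,0,0,0,0]
}}

```text
time_s: 5.13
eef_pos: [571.7, 76.0, 57.1]
ee_rot: [-0.0, 0.754, 0.657, -0.0]
force: [0.1, 0.7, 0.1]
grip_width: 0.501
```

>>> {"api": "carry_out", "payload": {
  "steps": [0,0,0.2,0,0,0,0,0,0,0,0,0,0,0,0,0,0,0,0,0,0]
}}

```text
time_s: 5.38
eef_pos: [571.8, 76.0, 55.2]
ee_rot: [-0.0, 0.754, 0.657, -0.0]
force: [0.2, 0.5, -0.4]
grip_width: 0.503
```

>>> {"api": "carry_out", "payload": {
  "steps": [0,0,0.2,0,0,0,0,0,0,0,0,0,0,0,0,0,0,0,0,0,0]
}}

```text
time_s: 5.63
eef_pos: [572.1, 76.0, 53.5]
ee_rot: [0.0, 0.754, 0.657, 0.0]
force: [0.7, 0.1, 2.0]
grip_width: 0.496
```

>>> {"api": "carry_out", "payload": {
  "steps": [0,0,0.2,0,0,0,0,0,0,0,0,0,0,0,0,0,0,0,0,0,0]
}}

```text
time_s: 5.88
eef_pos: [572.0, 76.0, 51.4]
ee_rot: [0.0, 0.754, 0.657, 0.0]
force: [0.8, 0.3, 3.3]
grip_width: 0.501
```

>>> {"api": "carry_out", "payload": {
  "steps": [0,0,0.25,0,0,0,0,0,0,0.25,0,0,0,0,0,0,0,0,0,0,0,0,0,0,0,0,0,0]
}}

```text
time_s: 6.22
eef_pos: [572.0, 76.0, 46.3]
ee_rot: [0.0, 0.754, 0.657, 0.0]
force: [0.6, 0.1, 4.8]
grip_width: 0.501
```

>>> {"api": "carry_out", "payload": {
  "steps": [0,0,0.2,0,0,0,0,0,0,0,0,0,0,0,0,0,0,0,0,0,0]
}}

```text
time_s: 6.47
eef_pos: [572.0, 76.0, 44.5]
ee_rot: [0.0, 0.754, 0.657, 0.0]
force: [0.2, 0.4, 4.7]
grip_width: 0.497
```

>>> {"api": "carry_out", "payload": {
  "steps": [0,0,0.1,0,0,0,0,0,0,0,0,0,0,0,0,0,0,0,0,0,0]
}}

```text
time_s: 6.72
eef_pos: [572.0, 76.1, 43.6]
ee_rot: [0.0, 0.754, 0.657, 0.0]
force: [0.2, 0.5, 5.3]
grip_width: 0.5
```

>>> {"api": "carry_out", "payload": {
  "steps": [0,0,0,0,0,0,0,0,0,0,0,0,0,0,0,0,0,0,0,0,0]
}}

```text
time_s: 6.97
eef_pos: [572.0, 76.0, 43.6]
ee_rot: [0.0, 0.754, 0.657, 0.0]
force: [-0.1, 1.3, 5.3]
grip_width: 0.5
```

```bash
python3 look.py a3
```

```text
(array([-0.4, 44.7, 43.6]), array([1.41, 0.72, 6.32]), 0.504, 7.0667) [-0.06724187  0.03695585 -1.63870851]
```

View pics/a3.png

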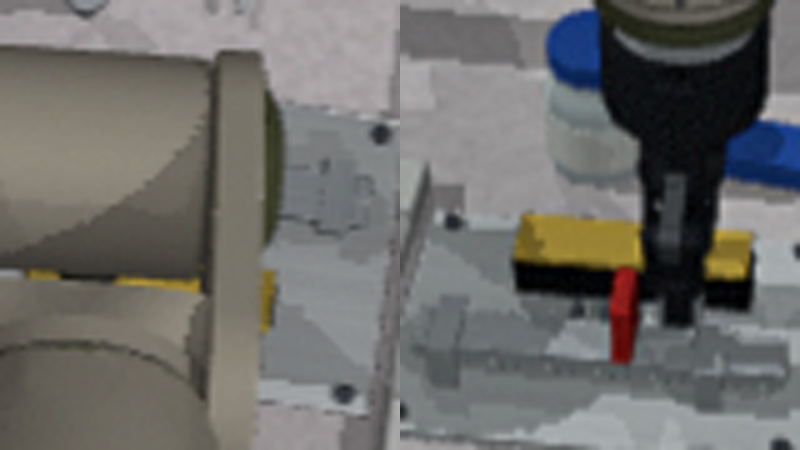

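The pad has visibly gone down: its rear edge moved from row 202 to 215 (about 9–10 mm), and the force is about 5.5 N. I'll press slightly more, then push along tool -x.

>>> {"api": "carry_out", "payload": {
  "steps": [0,0,0.08,0,0,0,0,0,0,0,0,0,0,0,-0.3,0,0,0,0,0,0,-0.3,0,0,0,0,0,0,-0.3,0,0,0,0,0,0,-0.3,0,0,0,0,0,0,0,0,0,0,0,0,0]
}}

```text
time_s: 7.65
eef_pos: [570.2, 64.3, 42.8]
ee_rot: [-0.0, 0.754, 0.657, 0.0]
force: [1.0, 2.9, 5.2]
grip_width: 0.501
```

>>> {"api": "carry_out", "payload": {
  "steps": [-0.3,0,0,0,0,0,0,-0.3,0,0,0,0,0,0,-0.3,0,0,0,0,0,0,0,0,0,0,0,0,0]
}}

```text
time_s: 7.98
eef_pos: [568.9, 55.7, 42.8]
ee_rot: [-0.0, 0.754, 0.657, 0.0]
force: [0.2, 3.6, 6.8]
grip_width: 0.502
```

```bash
python3 look.py a4
```

```text
(array([-0.6, 24.1, 42.8]), array([0.59, 3.39, 6.68]), 0.5, 8.0833) [ 1.99137823  0.06053045 -1.71909818]
```

View pics/a4.png

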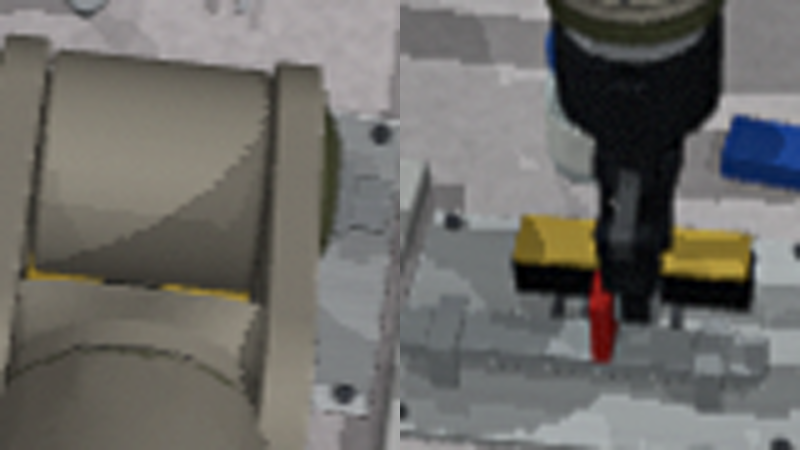

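The tab has moved from column 625 to 603, and the pad is still down. I'll keep pushing.

>>> {"api": "carry_out", "payload": {
  "steps": [-0.3,0,0,0,0,0,0,-0.3,0,0,0,0,0,0,-0.3,0,0,0,0,0,0,-0.3,0,0,0,0,0,0,-0.3,0,0,0,0,0,0,-0.3,0,0,0,0,0,0,-0.3,0,0,0,0,0,0,-0.3,0,0,0,0,0,0,-0.3,0,0,0,0,0,0,0,0,0,0,0,0,0]
}}

```text
time_s: 8.92
eef_pos: [565.0, 29.0, 42.7]
ee_rot: [-0.001, 0.754, 0.657, 0.0]
force: [-0.3, 3.8, 5.8]
grip_width: 0.495
```

>>> {"api": "carry_out", "payload": {
  "steps": [-0.2,0,0,0,0,0,0,-0.2,0,0,0,0,0,0,0,0,0,0,0,0,0]
}}

```text
time_s: 9.17
eef_pos: [564.5, 25.2, 42.7]
ee_rot: [-0.001, 0.754, 0.657, 0.0]
force: [-0.3, 4.7, 6.7]
grip_width: 0.496
```

>>> {"api": "carry_out", "payload": {
  "steps": [-0.1,0,0,0,0,0,0,0,0,0,0,0,0,0]
}}

```text
time_s: 9.33
eef_pos: [564.4, 24.4, 42.7]
ee_rot: [-0.001, 0.754, 0.657, 0.0]
force: [-0.2, 4.9, 7.2]
grip_width: 0.501
```

>>> {"api": "carry_out", "payload": {
  "steps": [-0.1,0,0,0,0,0,0,0,0,0,0,0,0,0]
}}

```text
time_s: 9.5
eef_pos: [564.3, 23.4, 42.7]
ee_rot: [-0.001, 0.754, 0.657, 0.0]
force: [-0.7, 5.8, 6.3]
grip_width: 0.499
```

```bash
python3 look.py a5
```

```text
(array([-0.9, -8.5, 42.7]), array([0.51, 4.78, 6.24]), 0.502, 9.6) [ 5.25105896  0.08192763 -1.72064608]
```

View pics/a5.png

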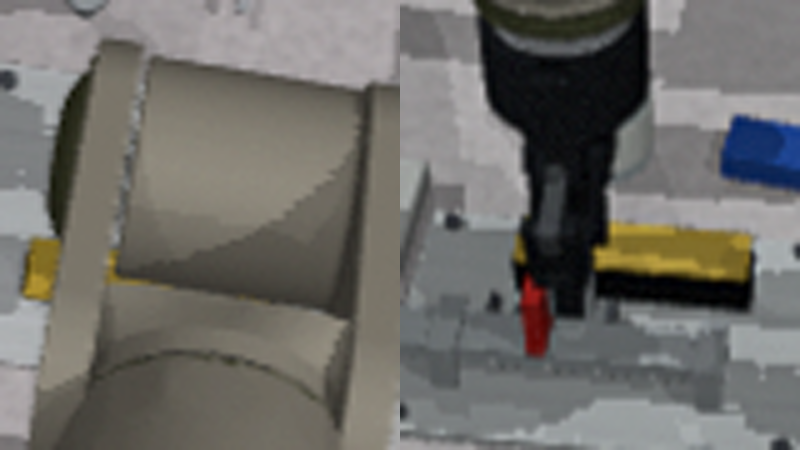

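The tab is now at (537,315), with the bolt estimated at 44.5 mm and no stop reached yet. I'll push on gently until the force rises.

>>> {"api": "carry_out", "payload": {
  "steps": [-0.1,0,0,0,0,0,0,0,0,0,0,0,0,0]
}}

```text
time_s: 9.77
eef_pos: [564.1, 22.4, 42.7]
ee_rot: [-0.001, 0.754, 0.657, 0.0]
force: [-0.6, 5.9, 6.0]
grip_width: 0.503
```

>>> {"api": "carry_out", "payload": {
  "steps": [-0.1,0,0,0,0,0,0,0,0,0,0,0,0,0]
}}

```text
time_s: 9.93
eef_pos: [564.0, 21.7, 42.7]
ee_rot: [-0.001, 0.754, 0.657, 0.001]
force: [0.1, 7.5, 7.9]
grip_width: 0.499
```

>>> {"api": "carry_out", "payload": {
  "steps": [-0.1,0,0,0,0,0,0,0,0,0,0,0,0,0]
}}

```text
time_s: 10.1
eef_pos: [564.0, 21.7, 42.8]
ee_rot: [-0.001, 0.754, 0.657, 0.001]
force: [1.7, 14.3, 6.5]
grip_width: 0.499
```

Position is steady at 21.7 and the force jumped to 14 N, so the bolt is on its stop. I'll ease the push off with the catch still held, then lift straight up.

>>> {"api": "carry_out", "payload": {
  "steps": [0.15,0,0,0,0,0,0,0.25,0,0,0,0,0,0,0,0,0,0,0,0,0,0,0,-0.3,0,0,0,0,0,0,-0.5,0,0,0,0,0,0,-0.5,0,0,0,0,0,0,-1,0,0,0,0,0,0,-1,0,0,0,0,0,0,-2,0,0,0,0,0,0,-3,0,0,0,0,0,0,-3,0,0,0,0,0,0,-3,0,0,0,0,0,0,-2,0,0,0,0,0,0,0,0,0,0,0]
}}

```text
time_s: 11.27
eef_pos: [566.0, 23.4, 210.9]
ee_rot: [0.003, 0.754, 0.657, 0.003]
force: [0.8, -0.3, 0.1]
grip_width: 0.501
```

>>> {"api": "carry_out", "payload": {
  "steps": [0,-2,-1,0,0,0,0,0,-3,0,0,0,0,0,0,-3,0,0,0,0,0,0,-3,0,0,0,0,0,0,-3,0,0,0,0,0,0,-3,0,0,0,0,0,0,-3,0,0,0,0,0,0,0,0,0,0,0,0]
}}

```text
time_s: 11.93
eef_pos: [362.3, 52.0, 215.2]
ee_rot: [-0.001, 0.754, 0.657, -0.001]
force: [1.4, -0.3, 0.9]
grip_width: 0.498
```

```bash
python3 look.py a6
python3 - <<'E'
from h import *
im=cams.capture("scene")[:,:,::-1];cv2.imwrite("pics/s6.png",cv2.resize(im,(800,600)))
im=cams.capture("top")[:,:,::-1];cv2.imwrite("pics/t6.png",cv2.resize(im,(800,600)))
E
```

```text
(array([-201. ,   -8. ,  215.8]), array([0.27, 0.07, 0.65]), 0.499, 12.0333) [ 5.22828407 20.08000861 15.60179484]
```

View pics/a6.png

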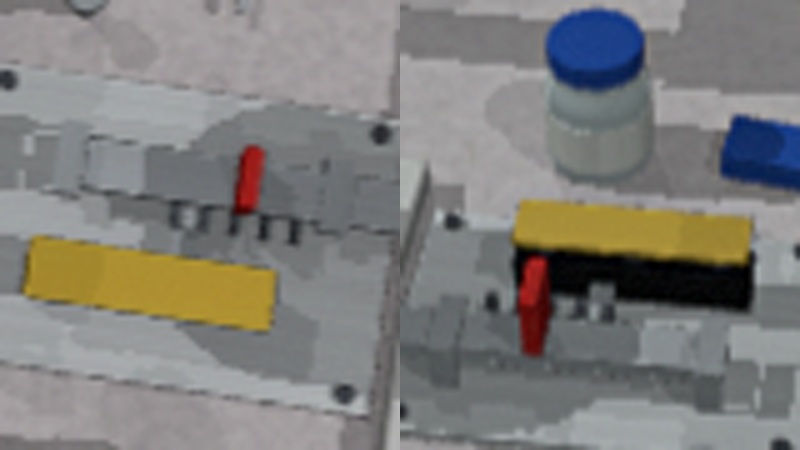

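View pics/s6.png

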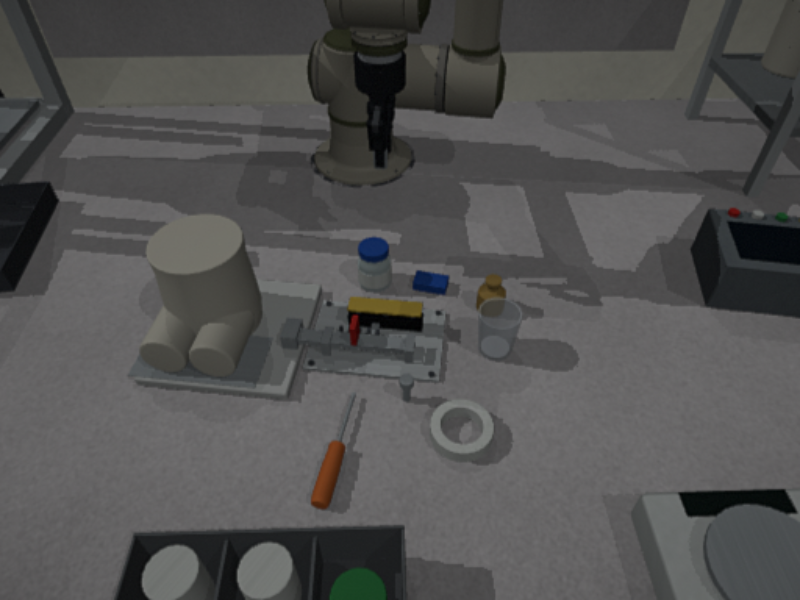

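View pics/t6.png

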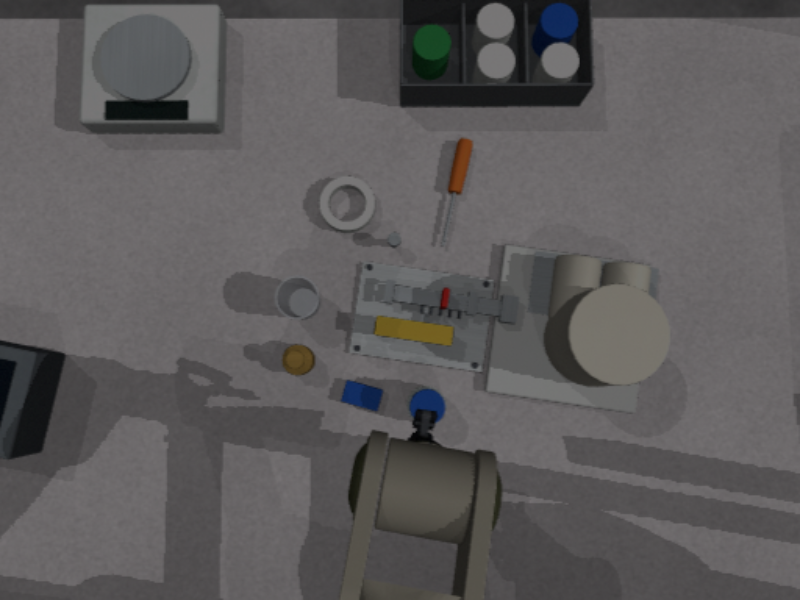

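The pad's edge is back at row 202, as at the start, and the bolt is in the keeper. I'll measure the bolt travel and the pad height with a colour centroid, before against after.

Run:
```python
from h import *
def cen(im,kind):
    h=cv2.cvtColor(im,cv2.COLOR_BGR2HSV); H,S,V=[h[...,i].astype(int) for i in range(3)]
    m=((H<8)|(H>172))&(S>150)&(V>60) if kind=="red" else (H>18)&(H<32)&(S>140)&(V>60)
    m[:155]=0;m[245:]=0;m[:,:210]=0;m[:,300:]=0
    ys,xs=np.nonzero(m);return np.array([xs.mean(),ys.mean()]),len(xs)
for n in("top","scene"):
    a=cv2.imread(f"pics/{n}0raw.png");b=np.ascontiguousarray(cams.capture(n)[:,:,::-1])
    for k in("red","yel"):print(n,k,cen(a,k),cen(b,k))
    pr=proj(n,w(P,[[28,20,66],[28,-25,66],[-28,15,56],[-28,15,53]]));print("expected shift 45mm",pr[1]-pr[0],"pad 3mm",pr[3]-pr[2])
print(infix())
```

```text
top red (array([266.16666667, 187.42857143]), 42) (array([284.4 , 190.22]), 50)
top yel (array([264.53719008, 211.18512397]), 605) (array([264.53719008, 211.18512397]), 605)
expected shift 45mm [18.65960885  2.51079308] pad 3mm [-0.03052547  0.0721112 ]
scene red (array([243.87878788, 211.68181818]), 66) (array([225.80645161, 209.9516129 ]), 62)
scene yel (array([246.21770335, 196.07655502]), 418) (array([246.17899761, 196.06205251]), 419)
expected shift 45mm [-18.52150684  -1.46089612] pad 3mm [0.02856276 0.82931288]
(array([-200. ,   -8.2,  215.4]), array([ 0.37, -0.33, -0.43]), 0.498, 12.2333)
```

```bash
python3 -c "
from rig import finish_job
print(finish_job())"
```

```text
the job is handed in; nothing more can be done
None
```

The sled is locked: the bolt is home in its keeper and the catch has sprung right back up. I pressed the yellow catch down with one fingertip and held it there at about 6–7 N. With the other finger I pushed the red tab until it met the stop, where the motion ceased and the push force rose to 14 N. I then eased off the push, lifted straight up and moved clear. The job was handed in at about 12 s.

**Last checks**
- **Catch:** the pad's position in both camera views matches the start to within 0.05 px, so it is fully up.
- **Bolt:** the tab moved about 44 mm in both views. That is 1 mm short of the nominal 45, within the measuring error and the allowed start and lock play. The bolt is visibly in the keeper.
- **Surroundings:** the loose items look unmoved in the pictures, and the robot touches nothing.

**One disagreement:** the camera fit put the fixture's height about 3 mm below the table. I used table height 0 instead and found the pad by contact force.

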